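Rock the stuck blade block out of its setting stand and hold it clear

TASK

The steel blade block is stuck in the slot of the grey setting stand, held by a stiff brass gib on each side. Take it by its head, rock it firmly over to one side and then to the other until both gibs have given way, then draw it straight up and finish while still holding it in the gripper, upright, right over the slot and just clear of the stand (a finger's breadth or two of daylight under it). Do not put it down or let it go, and leave the cutter and the other things on the mat where they are.

Things in the scene. Friction and masses are not known exactly. Their poses are not given: they have to be found in the camera images.
- stand: grey box-shaped stand fixed to the mat, 66 (x) x 90 (y) x 75 mm tall; origin at the centre of its underside, z up. Its slot is open at the top, 42 mm along x, 49 mm along y, floor 8 mm above the origin. A brass gib (flat sliding tongue) reaches into the mouth from each side, +y and -y, 62 to 70 mm above the origin, tips about 12 mm from the centre, over the block's shoulders.
- stand_mouth (a point): centre of the slot's mouth, at the top face of the stand, 75 mm above the stand's origin.
- stand_pivot (a point): point 17 mm above the stand's origin about which the seated block rocks: its keel's round axis, along the stand's x. The block rocks towards the stand's +y or -y by up to about 0.17 rad (14 mm sideways at the head); play along x is 1 mm. Rocked nearly as far as it goes to each side in turn, it then comes straight up.
- block: steel blade block, 0.3 to 0.5 kg, loose, 108 mm tall; origin at the centre of its underside, standing on the slot's floor (8 mm above the stand's origin), axes along the stand's. From below: round keel 18 mm wide along y, between guides 21 mm apart; body 40 (x) x 35 (y) mm, 16 to 50 mm up; neck 34 (x) x 23 (y) mm, up to 72 mm; flat-sided head 20 (x) x 36 (y) mm, up to 108 mm.
- block_neck (a point): foot of the neck, on the axis, 50 mm above the block's origin, where the 6 mm wide shoulders are. Pulled straight up, the block lifts only 4 mm, then its shoulders catch under the gibs. When it is rocked, the neck pushes the gib on that side back, against about 6 N at the gib (4 N at the head).
- block_head (a point): point inside the head to grasp, on the block's axis, 92 mm above its origin; the head stands in free air above the stand, at least 3 mm of gap under it. Best gripped with the fingers closing along the block's x (across the 20 mm), so that the tool can move sideways and tilt with the head as it rocks.
- gib_left (a joint): how far the gib on the stand's +y side has been pushed back, m; starts at 0 to 0.001, stops at 0.011. About 0.006 clears the block's shoulder when the block stands upright and central.
- gib_right (a joint): the same for the gib on the stand's -y side.
- cutter: the round fabric-sample cutter: dark red round body 92 mm across on a 116 mm flange, 126 mm tall overall with a round black palm knob on top; 1.8 kg, loose on the mat; origin at the centre of its underside. Leave it alone.
- weight: brass knobbed weight, 32 mm across, 44 mm tall, loose; origin at the centre of its underside. Leave it alone.
- pick_glass: small black folding thread magnifier, C-shaped, 40 x 40 mm and 44 mm tall, loose; origin at the centre of its underside. Leave it alone.
- screwdriver: screwdriver lying on the mat, 170 mm long, loose; its own x runs along it. Leave it alone.
- tin: small closed metal tin, 64 mm across, 60 mm tall, loose; origin at the centre of its underside. Leave it alone.
- thread_cone: white thread cone, 60 mm across at the foot, 105 mm tall, loose; origin at the centre of its underside. Leave it alone.
- tweezers: steel tweezers lying flat, about 120 mm long, loose; its own x runs along them. Leave it alone.
Things that resemble listed ones, but are neither listed nor needed, are in the scene too. What is shaped like the block but pink is not meant.

How it is judged:
By the outcome, as a careful person would: the job done as asked, in the order asked, and still so for the second after the job is handed in, while the arm keeps its last pose, push and grip.
It also fails if it takes over 45 s, if anything falls off the work surface, if the arm or the gripper's body presses on something with over 40 N, if the wrist force passes 120 N, or if a joint passes its speed limit or range.

ROBOT

A 6-joint arm with a two-finger parallel gripper is mounted at the origin on the work surface. World frame = base frame: x ahead of the robot, y to its left, z up, the work surface at z = 0. Lengths are in m, angles in rad, forces in N, time in s.
With the tool pointing down it reaches from about 0.375 to 0.975 m from the base axis. Payload 3.8 kg.
Tool frame: the origin (TCP) lies on the centre line of the jaws, within the pads' length; the fingertips stand 22 mm ahead of it and the grasp point (between the pads) lies 3 mm ahead of it; z points along the fingers, x is the direction in which the jaws open and shut, and the axes are right-handed (so a half turn about z gives the same grasp; the last joint's range is limited). The gripper opens to 85 mm and grips with 20 to 120 N. Pads are 22 mm wide; open, the fingers measure 114 mm over their backs; the gripper's body (76 mm by 85 mm) begins 54 mm behind the grasp point. The pads swing forward as they close: fully open they stand 13 mm farther back than shut.
Start: joints at [1.291, 0.264, 1.604, -0, 1.274, -0.037], TCP at [0.162, 0.655, 0.226] pointing down, gripper open.
Joint ranges: [-2.63, 2.63], [-0.94, 2.18], [0.31, 2.57], [-1.31, 4.45], [0, 2.66], [-2.55, 2.55]. Speed limits (rad/s): [2.57, 2.57, 3.14, 3.14, 3.14, 3.14].

INTERFACE

Orientations are given as a rotation vector (axis times angle).
In Python, from workcell import bot, viewer gives the robot as it stands.
- The arm moves only by the tool move_arm, never from a script. Its argument "series" is text: rows parted by semicolons, each of 7 numbers parted by spaces: the turn, a rotation vector about the tool's x, y, z scaled (see below), then the shift along the tool's x, y, z scaled (see below), then the opening, from -1 (shut) to 1 (fully open). A call has exactly 8 rows; each row is the pose to reach, as a shift and turn from the pose commanded when the call began, along the tool's axes at that moment; what a row does not reach only later rows make up. The controller multiplies each number of a shift by 100 mm and each number of a turn by 120 degrees. A row lasts 1/10 s, in which the tool goes at most 50 mm and 8.59 degrees, less where a joint would pass 70% of its speed; a pose out of reach is approached as far as the arm can. A call with a number of a shift or a turn outside -1 to 1 is refused whole. A call with a gripper value outside its range is refused whole. The fingers move at their own pace and stop on an object; "squeeze" is the grip in N (left out, the last holds). Time passes only in rows, so rows that repeat a pose let the fingers close, or fill a call up. It gives the time, the measured TCP pose, the force and the opening at its end, in the units of the state.
- bot.read_state(): the state, without advancing time (a new reading comes with each control period).
- viewer.read_camera(name): name is "side" or "top" or "wrist"; returns a dict with "pixels" (480x640x3 uint8, red, green, blue), "K" (3x3 intrinsics, pixels), "world_to_cam" (4x4, takes a point from world to camera coordinates); the wrist camera has in their place "mount" (4x4, takes a point from camera to tool coordinates, whose origin is the TCP and whose axes are the tool frame's). Camera axes: x right, y up, looking along -z (the intrinsics and any distortion apply to the point x, -y, -z); pixel columns grow to the right and rows downward; lengths in m; the calibration is good to about 2 mm. A picture is of the moment at which its call begins: read the wrist's pose just before it. There is no depth.
- bot.finish_job(): hands the job in, once; it reports no verdict.
The state is a dict: "time": time; "q": joint angles; "joint_vel": joint speeds; "joint_torque": joint torques, N m; "tool_pos": TCP position; "tcp_rot": TCP orientation; "wrist_force": force on the tool from outside, world axes, zero at the start; "torque": the same for the moment, N m; "width": opening from 0.0 (shut) to 1.0 (fully open).
Only numpy, scipy, OpenCV 4.12 (cv2) and the standard library are available. Lean on these libraries where they do the work, as an engineer would, in place of code of your own. Each camera call takes 0.05 s, during which the arm holds its last target.

## Working session

There is one attempt and no reset: what is moved stays moved. The work goes in short steps, Python scripts to look and compute and a tool call to move; the robot and the scene stay as the last step left them, time stands still between calls to the robot, and variables do not carry over. Pictures are saved under pics/ and viewed, and the job is handed in when it is done.

Besides the shell and the picture viewer there is one more tool, called after ">>>" by a JSON object that holds its "fn" and its "kwargs". move_arm: Moves the arm, as the interface text tells. Its arguments: {"type":"object","properties":{"series":{"type":"string"},"squeeze":{"type":"number"}},"required":["series"]}

```bash
ls; mkdir -p pics; python3 - <<'E'
from workcell import bot, viewer
import cv2
print(bot.read_state())
for n in ("side","top","wrist"):
    d=viewer.read_camera(n); cv2.imwrite(f"pics/{n}0.png",d["pixels"][:,:,::-1])
    print(n,{k:v for k,v in d.items() if k!="pixels"})
E
```

```text
pics
{'time': 0.0, 'q': array([ 1.29110539e+00,  2.64767140e-01,  1.60543680e+00,  1.47242097e-05,
        1.27368844e+00, -3.69073370e-02]), 'joint_vel': array([1.34172672e-03, 1.70478344e-04, 1.03402893e-03, 1.90467346e-05,
       7.66009635e-05, 1.18934422e-05]), 'joint_torque': array([ 1.50558299e-03, -5.15105009e+01, -3.67319942e+01, -1.26728987e-04,
        1.31844150e-02,  1.58759576e-05]), 'tool_pos': array([0.16206268, 0.65446253, 0.22511871]), 'tcp_rot': array([ 2.47304632,  1.93526021, -0.0029368 ]), 'wrist_force': array([ 0.5593725 , -0.28404889, -0.81489366]), 'torque': array([-0.00659881,  0.01685296, -0.00844605]), 'width': 0.9977317168364197}
side {'K': array([[458.52727593,   0.        , 317.22256598],
       [  0.        , 458.52727593, 233.08275844],
       [  0.        ,   0.        ,   1.        ]]), 'world_to_cam': array([[ 9.89179747e-01, -1.46706782e-01, -7.39958206e-04,
        -5.00505011e-01],
       [ 9.58689027e-02,  6.42567804e-01,  7.60207715e-01,
        -1.52555709e-01],
       [-1.11052155e-01, -7.52053015e-01,  6.49679676e-01,
        -9.25348768e-0
[... 335 characters left out ...]
     [ 0.99801605, -0.01994233,  0.05971831, -0.52306765],
       [-0.06004587, -0.01625138,  0.99806332, -1.66956117],
       [ 0.        ,  0.        ,  0.        ,  1.        ]])}
wrist {'K': array([[334.31704017,   0.        , 318.35885117],
       [  0.        , 334.31704017, 238.98705329],
       [  0.        ,   0.        ,   1.        ]]), 'mount': array([[ 9.99999861e-01, -2.54105959e-05, -5.25711254e-04,
        -3.54726943e-04],
       [-1.83524858e-04, -9.52979319e-01, -3.03035285e-01,
        -7.79457997e-02],
       [-4.93291646e-04,  3.03035340e-01, -9.52979192e-01,
        -1.47437819e-01],
       [ 0.00000000e+00,  0.00000000e+00,  0.00000000e+00,
         1.00000000e+00]])}
```

View pics/side0.png

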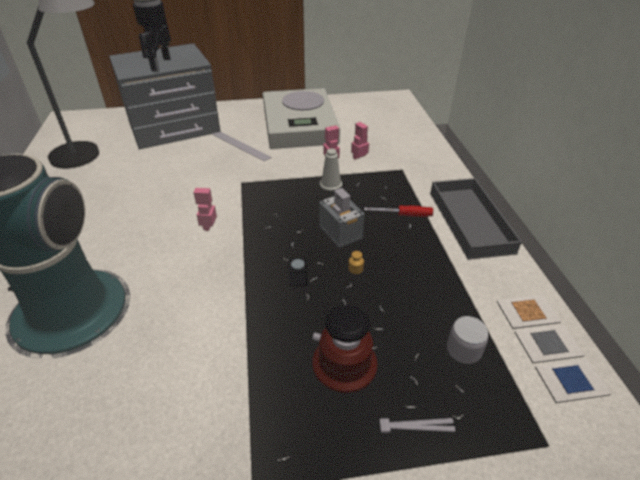

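View pics/top0.png

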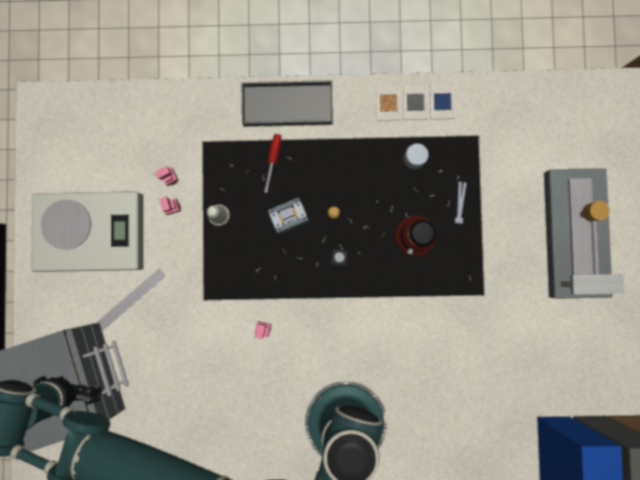

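View pics/wrist0.png

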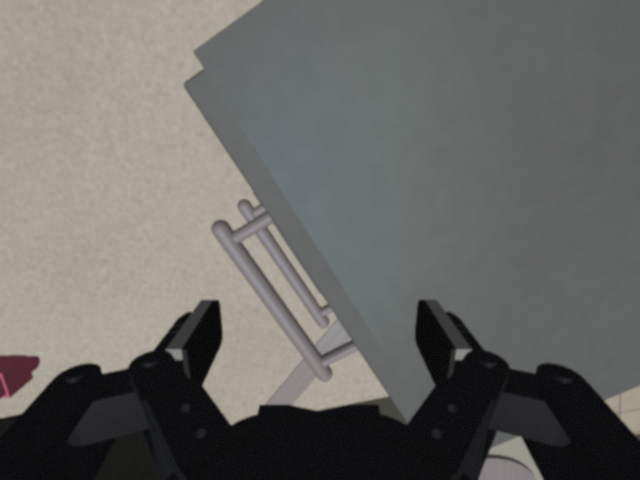

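The stand sits at about (288,214) in the top view and (342,217) in the side view, with the thread cone at (217,214) in the top view. I'll zoom in on it.

```bash
cat > h.py <<'E'
import numpy as np, cv2
from scipy.spatial.transform import Rotation as R
def ray(d,u,v,T=None):
    """world ray; T = camera->world"""
    K=d["K"]; p=np.array([(u-K[0,2])/K[0,0],-(v-K[1,2])/K[1,1],-1.])
    if T is None: T=np.linalg.inv(d["world_to_cam"])
    return T[:3,3],T[:3,:3]@p
def onz(d,u,v,z,T=None):
    o,r=ray(d,u,v,T); return o+r*(z-o[2])/r[2]
def wristT(s,d):
    T=np.eye(4);T[:3,:3]=R.from_rotvec(s["tcp_rot"]).as_matrix();T[:3,3]=s["tool_pos"]; return T@d["mount"]
def proj(d,P,T=None):
    M=d["world_to_cam"] if T is None else np.linalg.inv(T)
    c=M[:3,:3]@np.asarray(P,float)+M[:3,3]; K=d["K"]
    return np.array([K[0,0]*c[0]/-c[2]+K[0,2],K[1,1]*-c[1]/-c[2]+K[1,2]])
E
python3 - <<'E'
import cv2
a=cv2.imread("pics/top0.png")[185:245,250:330]; b=cv2.imread("pics/side0.png")[180:255,305:405]
cv2.imwrite("pics/topz.png",cv2.resize(a,None,fx=9,fy=9,interpolation=cv2.INTER_CUBIC))
cv2.imwrite("pics/sidez.png",cv2.resize(b,None,fx=8,fy=8,interpolation=cv2.INTER_CUBIC))
E
```

```text
(no output)
```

View pics/topz.png

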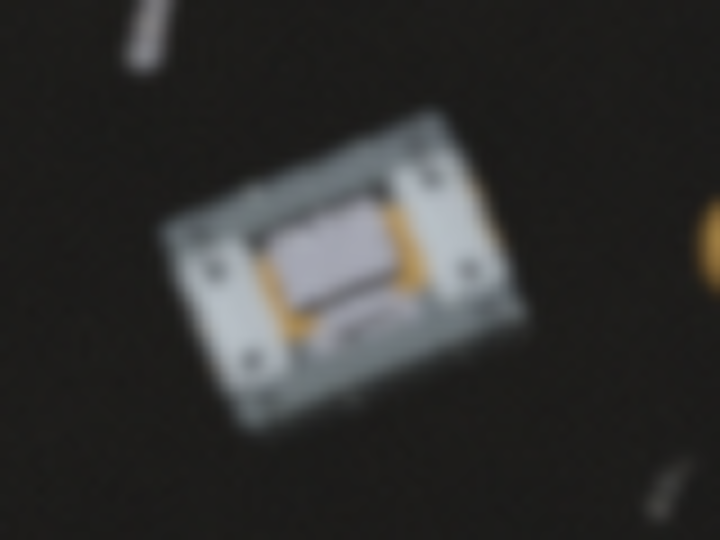

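View pics/sidez.png

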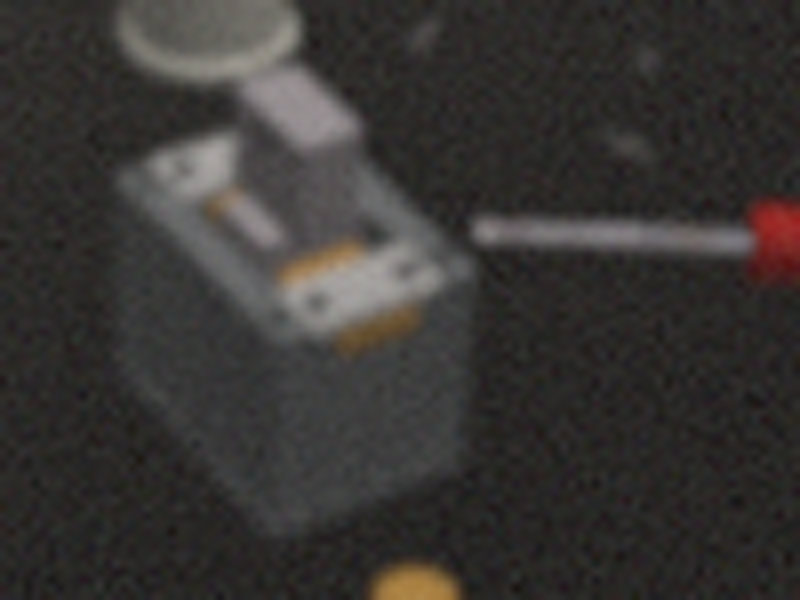

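The stand's top corners in the top zoom are about (160,225), (435,112), (525,318) and (252,430). The head's top face is a grey parallelogram centred near (335,250).

```bash
python3 - <<'E'
from h import *
from workcell import bot, viewer
d=viewer.read_camera("top"); s=viewer.read_camera("side")
def tz(p): return (p[0]+.5)/9-.5+250,(p[1]+.5)/9-.5+185
def sz(p): return (p[0]+.5)/8-.5+305,(p[1]+.5)/8-.5+180
C=[onz(d,*tz(p),0.075) for p in [(160,225),(435,112),(525,318),(252,430)]]
print(np.round(C,4)); c=np.mean(C,0); print("ctr",c)
for i in range(4):
    e=C[(i+1)%4]-C[i]; print(np.linalg.norm(e),np.degrees(np.arctan2(e[1],e[0])))
H=[onz(d,*tz(p),0.116) for p in [(264,237),(382,195),(403,262),(297,312)]]
print("head",np.round(H,4),np.mean(H,0))
for i in range(4):
    e=H[(i+1)%4]-H[i]; print(np.linalg.norm(e),np.degrees(np.arctan2(e[1],e[0])))
# side
S=[onz(s,*sz(p),0.075) for p in [(115,180),(240,118),(475,265),(285,340)]]
print("side stand top",np.round(S,4))
S=[onz(s,*sz(p),0.116) for p in [(238,85),(290,65),(363,130),(308,145)]]
print("side head",np.round(S,4),np.mean(S,0))
for i in range(4):
    e=S[(i+1)%4]-S[i]; print(np.linalg.norm(e),np.degrees(np.arctan2(e[1],e[0])))
E
```

```text
[[0.5986 0.2084 0.075 ]
 [0.6316 0.1235 0.075 ]
 [0.5677 0.0971 0.075 ]
 [0.5351 0.1812 0.075 ]]
ctr [0.5832449  0.15254424 0.075     ]
0.09110989400971602 -68.73740667182155
0.06917424658024705 -157.53408017852732
0.09019144836722179 111.21439970016294
0.06912380923152701 23.228408456442832
head [[0.5899 0.1735 0.116 ]
 [0.6018 0.138  0.116 ]
 [0.5816 0.1321 0.116 ]
 [0.5673 0.164  0.116 ]] [0.58513168 0.15189476 0.116     ]
0.03739312232144696 -71.50339580911577
0.021067367982160898 -163.64152285372785
0.03495523540901913 114.18317179236193
0.024584043557329086 22.75133737718936
side stand top [[0.537  0.1815 0.075 ]
 [0.5786 0.2066 0.075 ]
 [0.6321 0.1265 0.075 ]
 [0.5725 0.1013 0.075 ]]
side head [[0.5699 0.1663 0.116 ]
 [0.5862 0.1738 0.116 ]
 [0.6005 0.1398 0.116 ]
 [0.584  0.1352 0.116 ]] [0.58515917 0.15379498 0.116     ]
0.018026503232592903 24.64684852730443
0.036875212885789224 -67.23809104155293
0.017141825693761863 -164.13501121308525
0.034238403092459055 114.43385038913078
```

```bash
cat >> h.py <<'E'
def tooldelta(s,pos,yaw=None,tilt=0.):
    """shift (units of 100mm) & turn (units of 120deg) in tool axes to reach pos with tool x at yaw, z down, tilt about tool x"""
    R0=R.from_rotvec(s["tcp_rot"])
    sh=R0.inv().apply(np.asarray(pos)-s["tool_pos"])/0.1
    x=np.array([np.cos(yaw),np.sin(yaw),0]); z=np.array([0,0,-1.]); y=np.cross(z,x)
    G=R.from_matrix(np.stack([x,y,z],1))*R.from_rotvec([tilt,0,0])
    return (R0.inv()*G).as_rotvec()/np.radians(120), sh
E
python3 - <<'E'
from h import *
from workcell import bot
s=bot.read_state(); yaw=np.radians(22)
t,sh=tooldelta(s,[.5845,.1528,.24],yaw); print(s["time"],np.round(t,4),np.round(sh,3))
t,sh=tooldelta(s,[.5845-.21,.1528+.25,.24],yaw); print(np.round(t,4),np.round(sh,3))
E
```

```text
0.25 [2.000e-04 5.000e-04 4.507e-01] [-3.858  5.306 -0.138]
[2.000e-04 5.000e-04 4.507e-01] [-1.937  2.667 -0.14 ]
```

>>> {"fn": "move_arm", "kwargs": {"series": "0 0 0.05 -0.1 0.13 -0.1 1;0 0 0.1 -0.2 0.27 -0.14 1;0 0 0.16 -0.3 0.4 -0.14 1;0 0 0.22 -0.4 0.53 -0.14 1;0 0 0.28 -0.5 0.67 -0.14 1;0 0 0.34 -0.58 0.8 -0.14 1;0 0 0.4 -0.66 0.9 -0.14 1;0 0 0.45 -0.73 1 -0.14 1", "squeeze": 80}}

```text
time: 1.05
tool_pos: [0.2421, 0.5596, 0.2404]
tcp_rot: [3.085, 0.594, -0.0]
wrist_force: [-0.2, -0.2, -0.5]
width: 1.004
```

```bash
python3 - <<'E'
from h import *
from workcell import bot
s=bot.read_state(); yaw=np.radians(22)
t,sh=tooldelta(s,[.5845,.1528,.24],yaw); print(s["time"],np.round(t,4),np.round(sh,3))
E
```

```text
1.05 [ 0.0001  0.0001 -0.0016] [1.668e+00 5.049e+00 4.000e-03]
```

>>> {"fn": "move_arm", "kwargs": {"series": "0 0 0 0.06 0.2 0 1;0 0 0 0.13 0.4 0 1;0 0 0 0.2 0.6 0 1;0 0 0 0.26 0.8 0 1;0 0 0 0.3 0.9 0 1;0 0 0 0.33 1 0 1;0 0 0 0.33 1 0 1;0 0 0 0.33 1 0 1"}}

```text
time: 1.85
tool_pos: [0.3098, 0.4803, 0.2405]
tcp_rot: [-3.083, -0.601, 0.0]
wrist_force: [0.0, 0.9, 0.4]
width: 1.001
```

>>> {"fn": "move_arm", "kwargs": {"series": "0 0 0 0.06 0.2 0 1;0 0 0 0.13 0.4 0 1;0 0 0 0.2 0.6 0 1;0 0 0 0.26 0.8 0 1;0 0 0 0.3 0.9 0 1;0 0 0 0.33 1 0 1;0 0 0 0.33 1 0 1;0 0 0 0.33 1 0 1"}}

```text
time: 2.65
tool_pos: [0.3779, 0.4002, 0.2405]
tcp_rot: [-3.083, -0.602, 0.0]
wrist_force: [-0.3, -0.8, 0.1]
width: 1.007
```

>>> {"fn": "move_arm", "kwargs": {"series": "0 0 0 0.06 0.2 0 1;0 0 0 0.13 0.4 0 1;0 0 0 0.2 0.6 0 1;0 0 0 0.26 0.8 0 1;0 0 0 0.3 0.9 0 1;0 0 0 0.33 1 0 1;0 0 0 0.33 1 0 1;0 0 0 0.33 1 0 1"}}

```text
time: 3.45
tool_pos: [0.4461, 0.32, 0.2404]
tcp_rot: [-3.083, -0.602, 0.001]
wrist_force: [-0.7, -0.7, 0.3]
width: 0.997
```

>>> {"fn": "move_arm", "kwargs": {"series": "0 0 0 0.06 0.2 0 1;0 0 0 0.13 0.4 0 1;0 0 0 0.2 0.6 0 1;0 0 0 0.26 0.8 0 1;0 0 0 0.3 0.9 0 1;0 0 0 0.33 1 0 1;0 0 0 0.33 1 0 1;0 0 0 0.33 1 0 1"}}

```text
time: 4.25
tool_pos: [0.5142, 0.2397, 0.2404]
tcp_rot: [-3.083, -0.602, 0.001]
wrist_force: [0.4, -0.1, 0.2]
width: 1.0
```

```bash
python3 - <<'E'
from h import *
from workcell import bot,viewer
s=bot.read_state(); yaw=np.radians(22)
t,sh=tooldelta(s,[.5845,.1528,.24],yaw); print(s["time"],s["tool_pos"],np.round(t,4),np.round(sh,3))
d=viewer.read_camera("wrist"); cv2.imwrite("pics/w1.png",d["pixels"][:,:,::-1])
E
```

```text
4.25 [0.51418965 0.23973754 0.2404219 ] [-0.0003  0.0001  0.0007] [0.325 1.07  0.004]
```

View pics/w1.png

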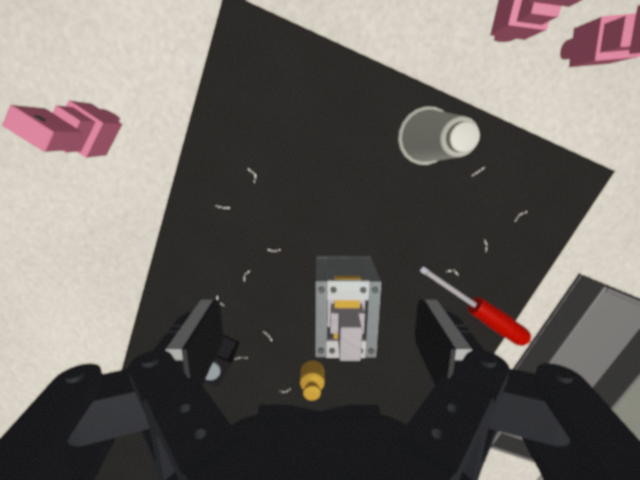

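The stand is aligned with the image axes, with its top face at about x 316–381, y 280–358. The head top is at about (350,345). I'll zoom to measure it.

```bash
python3 - <<'E'
import cv2
a=cv2.imread("pics/w1.png")[250:370,300:400]
cv2.imwrite("pics/w1z.png",cv2.resize(a,None,fx=5,fy=5,interpolation=cv2.INTER_CUBIC))
E
```

```text
(no output)
```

View pics/w1z.png

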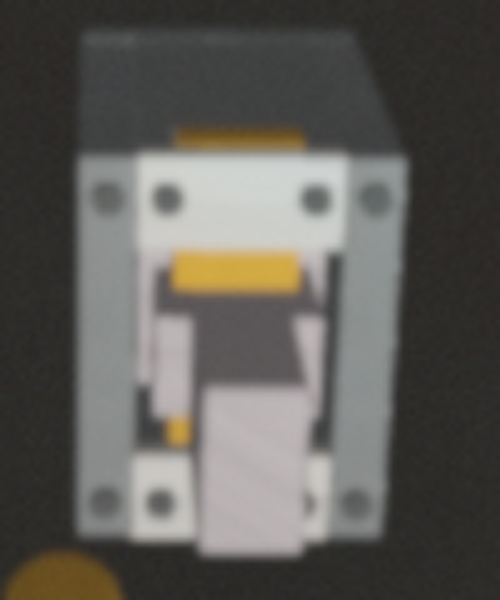

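```bash
python3 - <<'E'
from h import *
from workcell import bot,viewer
s=bot.read_state(); d=viewer.read_camera("wrist"); T=wristT(s,d)
f=lambda p:((p[0]+.5)/5-.5+300,(p[1]+.5)/5-.5+250)
for nm,pts,z in (("stand",[(77,156),(408,156),(385,540),(77,538)],.075),("head",[(202,388),(308,388),(303,555),(197,553)],.116)):
    C=[onz(d,*f(p),z,T) for p in pts]
    print(nm,np.round(np.mean(C,0),4))
    for i in range(4):
        e=C[(i+1)%4]-C[i]; print(round(np.linalg.norm(e),4),np.degrees(np.arctan2(e[1],e[0])))
E
```

```text
stand [0.5843 0.1466 0.075 ]
0.0677 22.0952349362366
0.0928 -67.77300554116987
0.0681 -158.35984531017695
0.0922 111.94597646182643
head [0.5841 0.1461 0.116 ]
0.0197 22.08601649521253
0.0369 -67.16379771782836
0.0205 -159.2011214310663
0.0364 111.72166555441456
```

>>> {"fn": "move_arm", "kwargs": {"series": "0 0 0 0.06 0.2 0 1;0 0 0 0.13 0.4 0 1;0 0 0 0.2 0.6 0 1;0 0 0 0.26 0.8 0.1 1;0 0 0 0.3 0.9 0.2 1;0 0 0 0.32 1 0.3 1;0 0 0 0.32 1 0.4 1;0 0 0 0.32 1 0.4 1"}}

```text
time: 5.15
tool_pos: [0.5799, 0.1587, 0.1979]
tcp_rot: [-3.083, -0.602, 0.007]
wrist_force: [-0.4, -0.1, -0.5]
width: 0.999
```

```bash
python3 - <<'E'
from h import *
from workcell import bot,viewer
s=bot.read_state()
print(s["time"],s["tool_pos"])
d=viewer.read_camera("wrist"); cv2.imwrite("pics/w2.png",d["pixels"][:,:,::-1])
T=wristT(s,d)
for p in ([.5843,.1466,.116],[.5845,.1528,.116]): print(proj(d,p,T))
for n in ("top","side"):
    d=viewer.read_camera(n); cv2.imwrite(f"pics/{n}2.png",d["pixels"][:,:,::-1])
a=cv2.imread("pics/side2.png")[110:260,270:420]
cv2.imwrite("pics/side2z.png",cv2.resize(a,None,fx=4,fy=4,interpolation=cv2.INTER_CUBIC))
E
```

```text
5.15 [0.57992933 0.15874301 0.19785404]
[318.79592684 261.90345044]
[322.24622478 254.6645224 ]
```

View pics/w2.png

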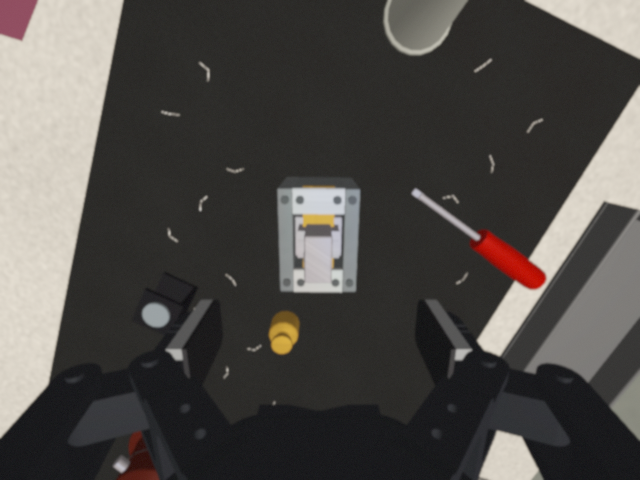

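View pics/side2z.png

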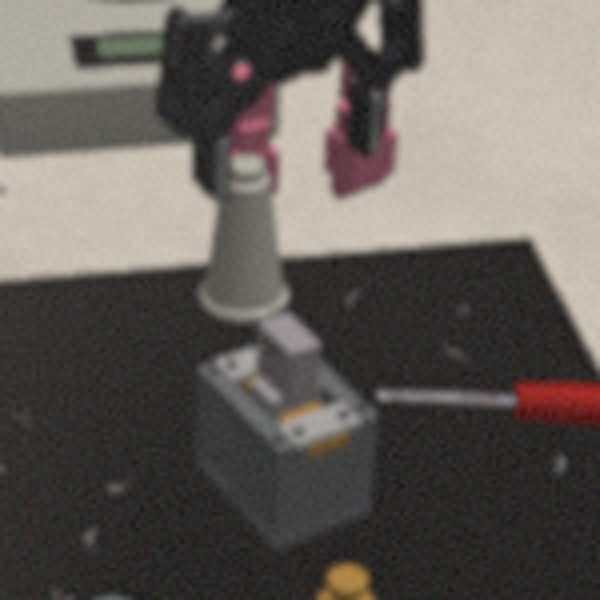

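```bash
python3 - <<'E'
from h import *
from workcell import bot,viewer
s=bot.read_state(); d=viewer.read_camera("wrist"); T=wristT(s,d)
im=d["pixels"]; a=im[170:300,260:380]
cv2.imwrite("pics/w3z.png",cv2.resize(a,None,fx=5,fy=5,interpolation=cv2.INTER_CUBIC)[:,:,::-1])
print(s["time"],s["tool_pos"],s["tcp_rot"])
t=viewer.read_camera("top")["pixels"][170:260,235:345]
cv2.imwrite("pics/t3z.png",cv2.resize(t,None,fx=6,fy=6,interpolation=cv2.INTER_CUBIC)[:,:,::-1])
E
```

```text
5.3 [0.58145279 0.15930903 0.20056691] [-3.08292997e+00 -6.02836616e-01  1.10725199e-04]
```

View pics/w3z.png

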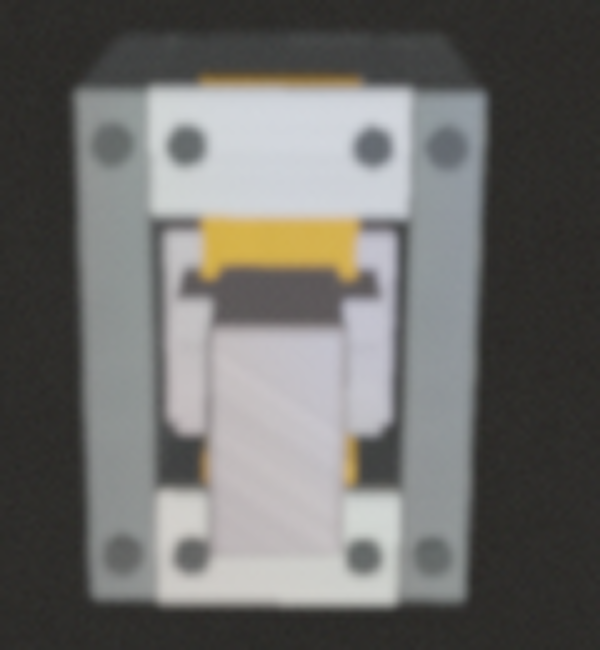

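View pics/t3z.png

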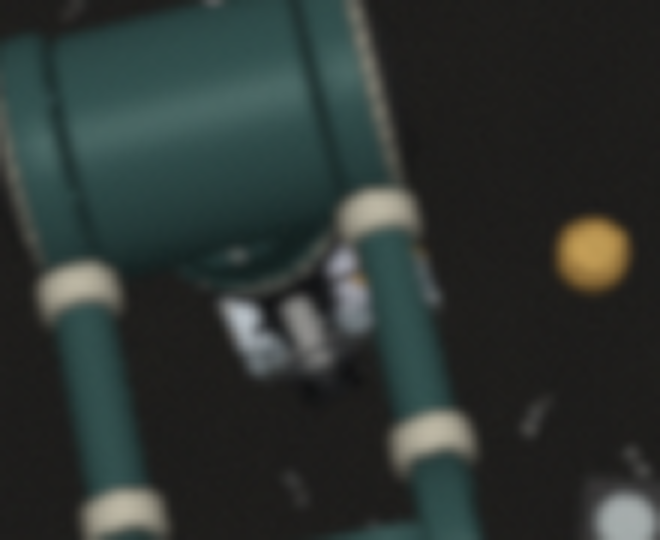

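```bash
python3 - <<'E'
from h import *
from workcell import bot,viewer
s=bot.read_state(); d=viewer.read_camera("wrist"); T=wristT(s,d)
f=lambda p:((p[0]+.5)/5-.5+260,(p[1]+.5)/5-.5+170)
print(T[:3,3])
P=[(73,90),(488,92),(467,603),(92,602)]; H=[(212,328),(344,328),(342,556),(210,556)]
for nm,pts,z in (("stand",P,.075),("head",H,.116)):
    C=[onz(d,*f(p),z,T) for p in pts]
    print(nm,np.round(np.mean(C,0),4))
    for i in range(4):
        e=C[(i+1)%4]-C[i]; print(round(np.linalg.norm(e),4),round(np.degrees(np.arctan2(e[1],e[0])),1))
# PnP check with known geometry
obj=np.array([[-33,45,75],[33,45,75],[33,-45,75],[-33,-45,75],[-10,18,116],[10,18,116],[10,-18,116],[-10,-18,116]],float)/1000
img=np.array([f(p) for p in P+H])
ok,rv,tv=cv2.solvePnP(obj,img,d["K"],None)
pr=cv2.projectPoints(obj,rv,tv,d["K"],None)[0][:,0]; print(np.round(pr-img,1).tolist())
F=np.diag([1,-1,-1.]); Rc=F@cv2.Rodrigues(rv)[0]; tc=F@tv[:,0]
print("stand origin world",T[:3,:3]@tc+T[:3,3]); Rw=T[:3,:3]@Rc; print(np.round(Rw,3))
E
```

```text
[0.551873   0.23062994 0.34866892]
stand [0.5838 0.1476 0.075 ]
0.068 21.8
0.0923 -68.2
0.0677 -158.1
0.0924 112.0
head [0.5836 0.1475 0.116 ]
0.0192 22.1
0.0362 -67.8
0.0201 -157.9
0.0362 110.8
[[0.4, 0.2], [-0.4, 0.2], [-0.2, -0.2], [0.1, -0.4], [-1.0, -0.5], [0.7, -0.3], [0.5, 0.5], [-0.1, 0.4]]
stand origin world [0.58351856 0.1491632  0.0055516 ]
[[ 0.928 -0.372 -0.005]
 [ 0.372  0.928  0.002]
 [ 0.004 -0.004  1.   ]]
```

```bash
python3 - <<'E'
from h import *
from workcell import bot,viewer
s=bot.read_state(); w=viewer.read_camera("wrist"); T=wristT(s,w)
t=viewer.read_camera("top"); sd=viewer.read_camera("side")
fw=lambda p:((p[0]+.5)/5-.5+260,(p[1]+.5)/5-.5+170)
tz=lambda p:((p[0]+.5)/9-.5+250,(p[1]+.5)/9-.5+185)
sz=lambda p:((p[0]+.5)/8-.5+305,(p[1]+.5)/8-.5+180)
def tri(rs):
    A=np.zeros((3,3));b=np.zeros(3)
    for o,r in rs:
        r=r/np.linalg.norm(r);M=np.eye(3)-np.outer(r,r);A+=M;b+=M@o
    x=np.linalg.solve(A,b); return np.round(x,4),[round(float(np.linalg.norm(np.cross(x-o,r/np.linalg.norm(r)))),4) for o,r in rs]
W=ray(w,*fw((277,442)),T); Tp=ray(t,*tz((336,251.5))); S=ray(sd,*sz((300,106)))
print("head top W+S",tri([W,S]),"T+S",tri([Tp,S]),"W+T",tri([W,Tp]),"all",tri([W,Tp,S]))
# stand top front corner nearest side camera
W=ray(w,*fw((92,602)),T);
for p in [(73,90),(488,92),(467,603),(92,602)]: pass
corners=[((73,90),(252,430),None),]
# world order: wrist (73,90)=-x,+y ; (488,92)=+x+y ; (467,603)=+x-y ; (92,602)=-x-y
top=[(160,225),(435,112),(525,318),(252,430)]  # world (.5986,.2084)+x+y;( .6316,.1235)+x-y;(.5677,.0971)-x-y;(.535,.181)-x+y
print("+x-y",tri([ray(w,*fw((467,603)),T),ray(sd,*sz((475,265))),ray(t,*tz(top[1]))]))
print("-x-y",tri([ray(w,*fw((92,602)),T),ray(sd,*sz((285,340))),ray(t,*tz(top[2]))]))
print("-x+y",tri([ray(w,*fw((73,90)),T),ray(sd,*sz((115,180))),ray(t,*tz(top[3]))]))
print(np.linalg.inv(sd["world_to_cam"])[:3,3])
print(s["wrist_force"])
E
```

```text
head top W+S (array([0.5837, 0.1489, 0.1195]), [0.0006, 0.0006]) T+S (array([0.585 , 0.152 , 0.1173]), [0.0, 0.0]) W+T (array([0.5832, 0.1513, 0.1261]), [0.0009, 0.0009]) all (array([0.5841, 0.1502, 0.1193]), [0.0016, 0.0018, 0.0007])
+x-y (array([0.6307, 0.1212, 0.0804]), [0.0016, 0.001, 0.0021])
-x-y (array([0.5693, 0.0956, 0.0804]), [0.0008, 0.002, 0.0024])
-x+y (array([0.5356, 0.1794, 0.0772]), [0.0013, 0.0011, 0.0018])
[ 0.40695279 -0.67131142  0.71678396]
[0.57459719 0.02141027 0.4775106 ]
```

>>> {"fn": "move_arm", "kwargs": {"series": "0 0 0 0 0.05 0.1 1;0 0 0 -0.01 0.1 0.25 1;0 0 0 -0.01 0.1 0.4 1;0 0 0 -0.01 0.1 0.55 1;0 0 0 -0.01 0.1 0.7 1;0 0 0 -0.01 0.1 0.82 1;0 0 0 -0.01 0.1 0.92 1;0 0 0 -0.01 0.1 0.92 1"}}

```text
time: 6.4
tool_pos: [0.5832, 0.1488, 0.1063]
tcp_rot: [3.083, 0.602, -0.006]
wrist_force: [-0.3, 0.3, -0.5]
width: 1.0
```

```bash
python3 - <<'E'
from h import *
from workcell import bot,viewer
s=bot.read_state()
print(s["time"],s["tool_pos"],s["wrist_force"])
a=viewer.read_camera("side")["pixels"][110:260,270:420]
b=viewer.read_camera("wrist")["pixels"]
a=cv2.resize(a,(480,480),interpolation=cv2.INTER_CUBIC)
cv2.imwrite("pics/d1.png",cv2.resize(np.hstack([a,b]),None,fx=.7,fy=.7)[:,:,::-1])
E
```

```text
6.4 [0.5832348  0.1488003  0.10625868] [-0.27081028  0.30694548 -0.46311442]
```

View pics/d1.png

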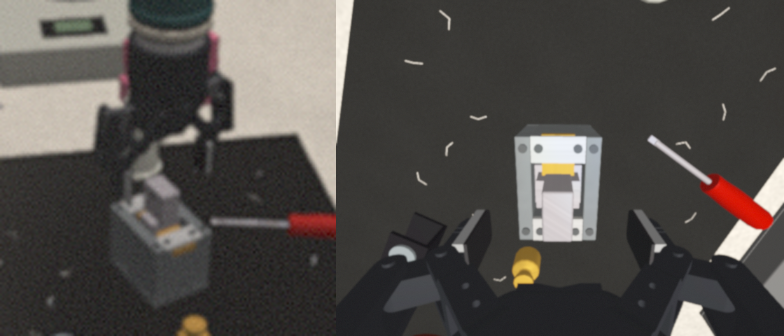

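```bash
python3 - <<'E'
from h import *
from workcell import bot,viewer
s=bot.read_state()
w=viewer.read_camera("wrist"); T=wristT(s,w); t=s["tool_pos"]; Rt=R.from_rotvec(s["tcp_rot"])
cv2.imwrite("pics/w4.png",w["pixels"][:,:,::-1])
for n,p in (("tcp",[0,0,0]),("grasp",[0,0,.003]),("tip",[0,0,.022]),("padL open",[.0425,0,-.01]),("tipL open",[.0425,0,.009]),("padLy+",[.0425,.011,.009]),("padLy-",[.0425,-.011,.009])): print(n,proj(w,t+Rt.apply(p),T).round())
print("head top", proj(w,[.584,.150,.119],T).round(),proj(w,[.584,.150,.08],T).round(), t)
sd=viewer.read_camera("side")
for p in ([.0425,0,.009],[-.0425,0,.009],[0,0,.009]): print("side",proj(sd,t+Rt.apply(p)).round())
E
```

```text
tcp [320. 299.]
grasp [320. 296.]
tip [319. 280.]
padL open [412. 309.]
tipL open [402. 290.]
padLy+ [400. 309.]
padLy- [403. 271.]
head top [319. 307.] [319. 273.] [0.58471416 0.14912611 0.10843242]
side [357. 194.]
side [326. 206.]
side [342. 200.]
```

View pics/w4.png

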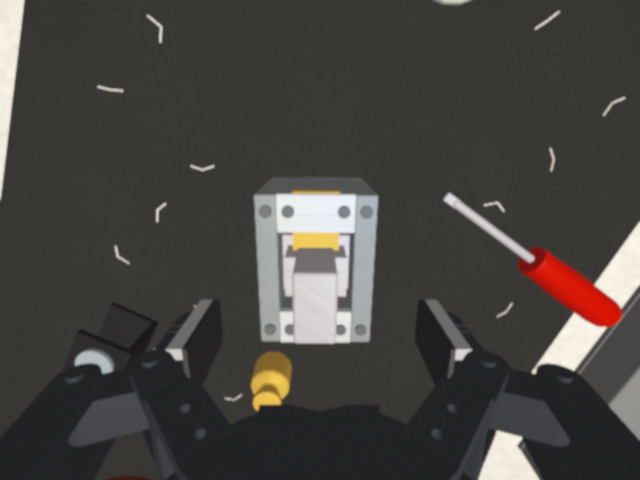

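>>> {"fn": "move_arm", "kwargs": {"series": "0 0 0 0 0 0 0.6;0 0 0 0 0 0 0.2;0 0 0 0 0 0 -0.2;0 0 0 0 0 0 -0.2;0 0 0 0 0 0 -0.2;0 0 0 0 0 0 -0.2;0 0 0 0 0 0 -0.2;0 0 0 0 0 0 -0.2"}}

```text
time: 7.4
tool_pos: [0.5846, 0.149, 0.1084]
tcp_rot: [3.083, 0.602, -0.0]
wrist_force: [0.1, -0.3, -0.4]
width: 0.405
```

```bash
cat > look.py <<'E'
from h import *
from workcell import bot,viewer
import sys
s=bot.read_state()
print(s["time"],s["tool_pos"],s["tcp_rot"],s["wrist_force"],s["torque"],s["width"])
a=viewer.read_camera("side")["pixels"][150:250,290:390]
b=viewer.read_camera("wrist")["pixels"][100:420,160:480]
a=cv2.resize(a,(400,400),interpolation=cv2.INTER_CUBIC);b=cv2.resize(b,(400,400))
cv2.imwrite(f"pics/{sys.argv[1]}.png",np.hstack([a,b])[:,:,::-1])
E
python3 look.py c1
```

```text
7.4 [0.58460308 0.14901188 0.10844011] [ 3.08339531e+00  6.01788990e-01 -5.11560240e-05] [ 0.11888858 -0.34683764 -0.43000587] [-0.02155634 -0.03867939 -0.05445499] 0.4047252971305116
```

View pics/c1.png

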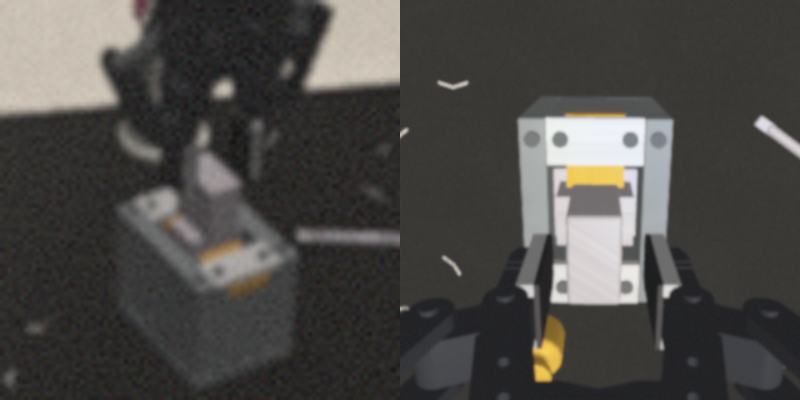

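>>> {"fn": "move_arm", "kwargs": {"series": "0 0 0 0 0 0.02 -0.3;0 0 0 0 0 0.02 -0.6;0 0 0 0 0 0.02 -1;0 0 0 0 0 0.02 -1;0 0 0 0 0 0.02 -1;0 0 0 0 0 0.02 -1;0 0 0 0 0 0.02 -1;0 0 0 0 0 0.02 -1", "squeeze": 80}}

```text
time: 8.3
tool_pos: [0.5845, 0.149, 0.1064]
tcp_rot: [3.083, 0.602, -0.0]
wrist_force: [-1.3, -0.9, 0.3]
width: 0.205
```

```bash
python3 look.py c2
```

```text
8.3 [0.58448274 0.14899098 0.10644332] [ 3.08339721e+00  6.01821093e-01 -4.40922074e-04] [-1.33064579 -0.89020909  0.32298515] [-0.08725664  0.20707105  0.00066881] 0.20474218480798367
```

View pics/c2.png

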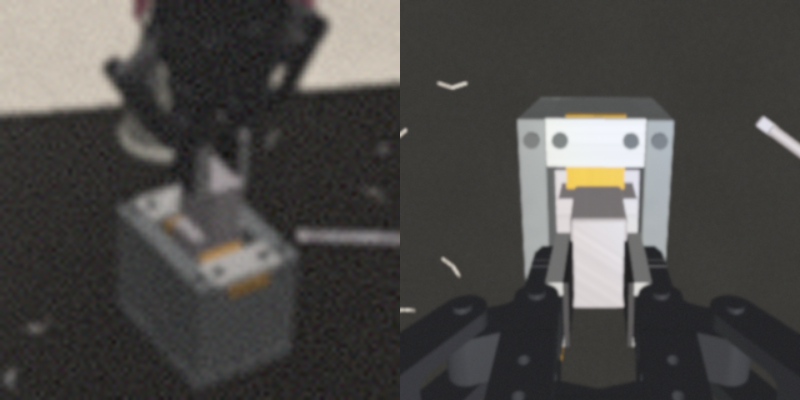

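>>> {"fn": "move_arm", "kwargs": {"series": "0.0095 0 0 0 0.017 0 -1;0.019 0 0 0 0.034 0.001 -1;0.0285 0 0 0 0.052 0.002 -1;0.038 0 0 0 0.069 0.003 -1;0.0475 0 0 0 0.086 0.004 -1;0.0573 0 0 0 0.103 0.006 -1;0.0573 0 0 0 0.103 0.006 -1;0.0573 0 0 0 0.103 0.006 -1"}}

```text
time: 9.2
tool_pos: [0.5883, 0.1399, 0.1057]
tcp_rot: [-2.966, -0.577, 0.036]
wrist_force: [-2.6, 4.1, -0.5]
width: 0.203
```

```bash
python3 look.py r1
```

```text
9.2 [0.58826189 0.13989614 0.10572017] [-2.96552067 -0.57682573  0.035822  ] [-2.59560862  4.12994582 -0.5430601 ] [ 0.76155728  0.42140139 -0.01190601] 0.203465854112087
```

View pics/r1.png

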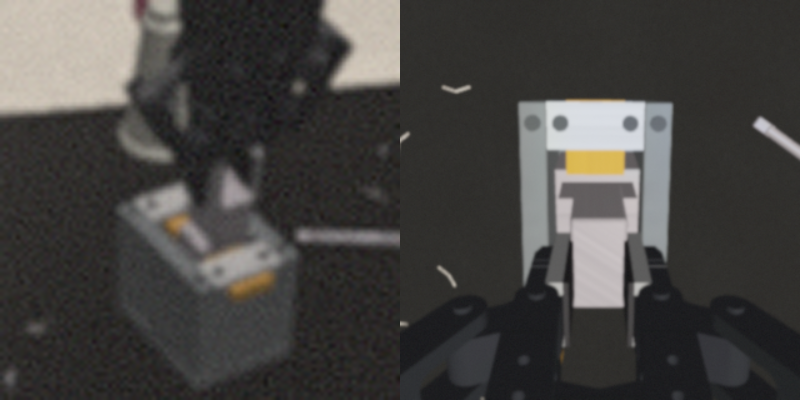

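>>> {"fn": "move_arm", "kwargs": {"series": "0.005 0 0 0 0.009 0 -1;0.01 0 0 0 0.018 0 -1;0.015 0 0 0 0.027 0 -1;0.019 0 0 0 0.035 0.001 -1;0.019 0 0 0 0.035 0.001 -1;0.019 0 0 0 0.035 0.001 -1;0.019 0 0 0 0.035 0.001 -1;0.019 0 0 0 0.035 0.001 -1"}}

```text
time: 10.1
tool_pos: [0.5895, 0.1369, 0.1054]
tcp_rot: [-2.927, -0.571, 0.047]
wrist_force: [-2.8, 4.6, 1.4]
width: 0.205
```

```bash
python3 look.py r2; python3 - <<'E'
from h import *
from workcell import bot
s=bot.read_state(); yaw=np.radians(22.1)
G=R.from_rotvec([3.08339721e+00,6.01821093e-01,-4.4e-4]); print((G.inv()*R.from_rotvec(s["tcp_rot"])).as_rotvec(), G.inv().apply(s["tool_pos"]-[.58448,.14899,.10644]))
E
```

```text
10.1 [0.58945099 0.13691028 0.10538479] [-2.92748894 -0.57109133  0.04664676] [-2.78999022  4.58360787  1.36116452] [0.91551308 0.51968139 0.00796787] 0.20543007560234486
[ 1.61509313e-01 -3.58448494e-05  1.09848752e-04] [4.46841686e-05 1.30487036e-02 1.06377825e-03]
```

View pics/r2.png

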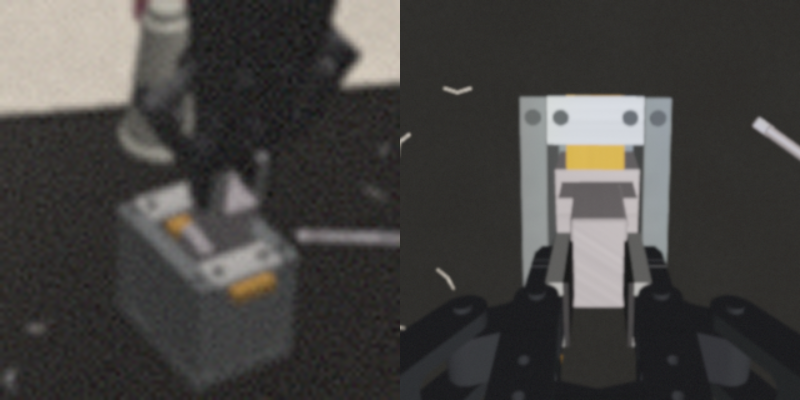

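>>> {"fn": "move_arm", "kwargs": {"series": "0.001 0 0 0 0.004 0 -1;0.003 0 0 0 0.008 0 -1;0.005 0 0 0 0.012 0 -1;0.005 0 0 0 0.015 0 -1;0.005 0 0 0 0.015 0 -1;0.005 0 0 0 0.015 0 -1;0.005 0 0 0 0.015 0 -1;0.005 0 0 0 0.015 0 -1"}}

```text
time: 11.0
tool_pos: [0.5899, 0.1357, 0.1053]
tcp_rot: [-2.917, -0.569, 0.05]
wrist_force: [-2.5, 5.6, 2.0]
width: 0.204
```

```bash
python3 look.py r3; python3 - <<'E'
from h import *
from workcell import bot
s=bot.read_state()
G=R.from_rotvec([3.08339721e+00,6.01821093e-01,-4.4e-4]); print((G.inv()*R.from_rotvec(s["tcp_rot"])).as_rotvec(), G.inv().apply(s["tool_pos"]-[.58448,.14899,.10644]))
E
```

```text
11.0 [0.58991668 0.13571414 0.10526056] [-2.91703664 -0.56909314  0.04969136] [-2.47907317  5.56707576  2.02158143] [1.00866654 0.56337251 0.04017373] 0.2040950015402096
[ 1.72350349e-01 -3.04505552e-05  1.63747992e-04] [6.29298810e-05 1.43495565e-02 1.18379281e-03]
```

View pics/r3.png

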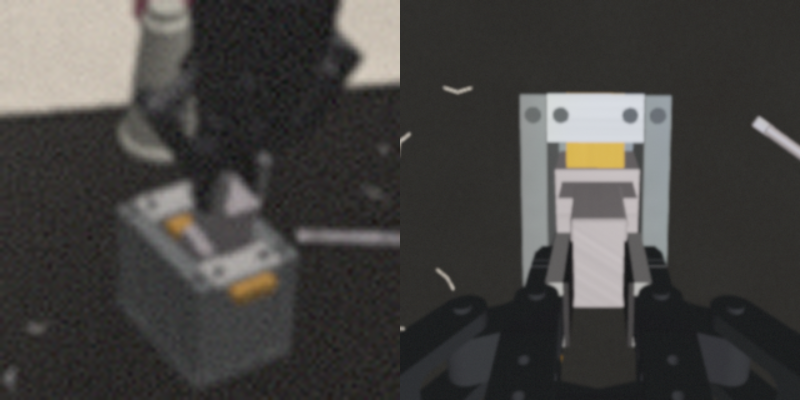

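>>> {"fn": "move_arm", "kwargs": {"series": "-0.019 0 0 0 -0.035 0.001 -1;-0.038 0 0 0 -0.07 0.003 -1;-0.057 0 0 0 -0.104 0.006 -1;-0.076 0 0 0 -0.14 0.011 -1;-0.0955 0 0 0 -0.175 0.017 -1;-0.1146 0 0 0 -0.21 0.025 -1;-0.129 0 0 0 -0.236 0.031 -1;-0.1385 0 0 0 -0.254 0.036 -1"}}

```text
time: 11.9
tool_pos: [0.5813, 0.1573, 0.1061]
tcp_rot: [2.964, 0.58, 0.036]
wrist_force: [-0.1, -5.1, 0.3]
width: 0.208
```

```bash
cat > st.py <<'E'
from h import *
from workcell import bot
s=bot.read_state()
G=R.from_rotvec([3.08339721e+00,6.01821093e-01,-4.4e-4]); print((G.inv()*R.from_rotvec(s["tcp_rot"])).as_rotvec().round(4), G.inv().apply(s["tool_pos"]-[.58448,.14899,.10644]).round(5), G.inv().apply(s["wrist_force"]),G.inv().apply(s["torque"]))
E
python3 look.py r4; python3 st.py
```

```text
11.9 [0.58133511 0.15725379 0.10611733] [2.96387813 0.57988652 0.03598153] [-0.10879002 -5.06072988  0.2657195 ] [-0.8044821   0.04392228 -0.11438231] 0.20832395158588776
[-0.1222  0.0002 -0.0014] [ 0.00016 -0.00943  0.00043] [-1.73208144  4.49368903 -1.21970363] [-0.86114895 -0.29997659  0.0980662 ]
```

View pics/r4.png

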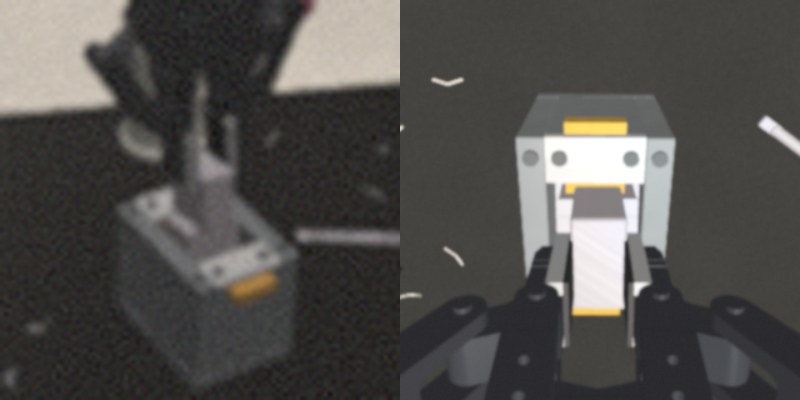

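>>> {"fn": "move_arm", "kwargs": {"series": "-0.005 0 0 0 -0.01 0 -1;-0.01 0 0 0 -0.02 0.001 -1;-0.015 0 0 0 -0.03 0.001 -1;-0.02 0 0 0 -0.042 0.002 -1;-0.024 0 0 0 -0.053 0.002 -1;-0.024 0 0 0 -0.053 0.002 -1;-0.024 0 0 0 -0.053 0.002 -1;-0.024 0 0 0 -0.053 0.002 -1"}}

```text
time: 12.8
tool_pos: [0.5794, 0.1619, 0.1054]
tcp_rot: [2.918, 0.569, 0.049]
wrist_force: [0.9, -6.1, 1.7]
width: 0.204
```

```bash
python3 look.py r5; python3 st.py
```

```text
12.8 [0.5794224  0.16194251 0.10538319] [2.91776428 0.56911875 0.04876017] [ 0.91143496 -6.07529521  1.71786051] [-1.03680321 -0.06894927 -0.05634279] 0.20414615648723905
[-0.1716  0.0002  0.0003] [ 0.00021 -0.01389  0.00102] [-1.7991502   4.34239395 -0.85958758] [-0.94408404 -0.29659801  0.05044628]
```

View pics/r5.png

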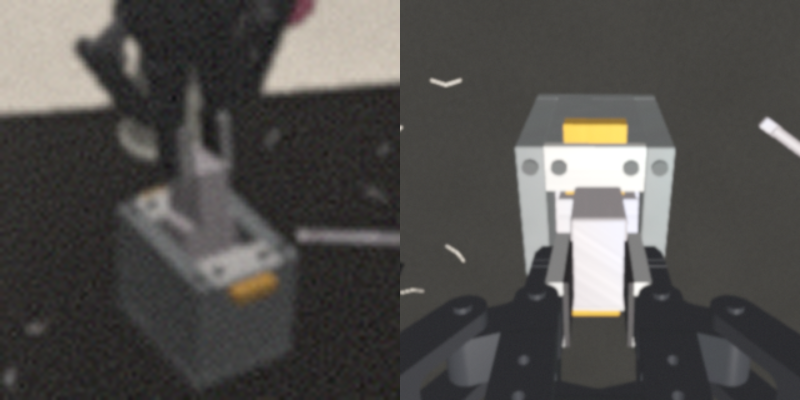

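```bash
python3 - <<'E'
from h import *
k=np.radians(120)
p=np.zeros(3);Q=R.identity()
for t,y,z in ((.0573,.0103,.0006),(.019,.0035,.0001),(.005,.0015,0),(-.1385,-.0254,.0036),(-.024,-.0053,.0002)):
    p=p+Q.apply([0,y,z]); Q=Q*R.from_rotvec([t*k,0,0])
print(p,Q.as_rotvec())
print("back", Q.inv().as_rotvec()/k, Q.inv().apply(-p)/.1)
E
```

```text
[ 0.         -0.01563707  0.00143281] [-0.17006488  0.          0.        ]
back [ 0.0812 -0.     -0.    ] [0.         0.15653986 0.01234373]
```

>>> {"fn": "move_arm", "kwargs": {"series": "0.013 0 0 0 0.024 0.001 -1;0.027 0 0 0 0.05 0.004 -1;0.041 0 0 0 0.078 0.006 -1;0.054 0 0 0 0.104 0.008 -1;0.068 0 0 0 0.13 0.01 -1;0.081 0 0 0 0.156 0.012 -1;0.081 0 0 0 0.156 0.012 -1;0.081 0 0 0 0.156 0.012 -1"}}

```text
time: 13.7
tool_pos: [0.5847, 0.1488, 0.1065]
tcp_rot: [3.083, 0.6, 0.0]
wrist_force: [-1.5, -1.0, -0.3]
width: 0.203
```

```bash
python3 look.py r6; python3 st.py
```

```text
13.7 [0.58469331 0.1487648  0.10647215] [3.08348628e+00 5.99966139e-01 1.23932429e-04] [-1.48919863 -0.97920581 -0.28619623] [-0.18896541  0.10899353 -0.02774793] 0.20329456144086425
[-0.0009  0.0002 -0.0001] [ 1.1e-04 -2.0e-05 -1.0e-05] [-0.84194984  1.53957153  0.01689706] [-0.28346232 -0.26902992  0.00723942]
```

View pics/r6.png

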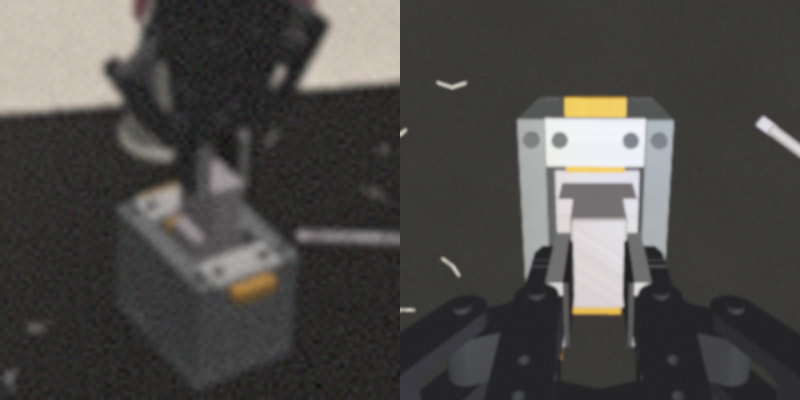

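>>> {"fn": "move_arm", "kwargs": {"series": "0 0 0 0 0.003 -0.01 -1;0 0 0 0 0.003 -0.03 -1;0 0 0 0 0.003 -0.05 -1;0 0 0 0 0.003 -0.07 -1;0 0 0 0 0.003 -0.09 -1;0 0 0 0 0.003 -0.11 -1;0 0 0 0 0.003 -0.12 -1;0 0 0 0 0.003 -0.12 -1"}}

```text
time: 14.6
tool_pos: [0.5847, 0.1487, 0.1187]
tcp_rot: [3.083, 0.602, 0.0]
wrist_force: [-0.3, -0.4, -2.8]
width: 0.204
```

```bash
python3 look.py l1; python3 st.py
```

```text
14.6 [0.5846644  0.14874974 0.1186882 ] [3.08305151e+00 6.01581482e-01 6.63775895e-05] [-0.31107602 -0.43009311 -2.84723639] [-0.0364997   0.12523415  0.00471027] 0.20425513508492807
[-0.0005  0.0003  0.0001] [ 9.000e-05  2.900e-04 -1.211e-02] [-0.92178198 -0.08464684  2.13265575] [ 0.03148401 -0.14277428  0.02143665]
```

View pics/l1.png

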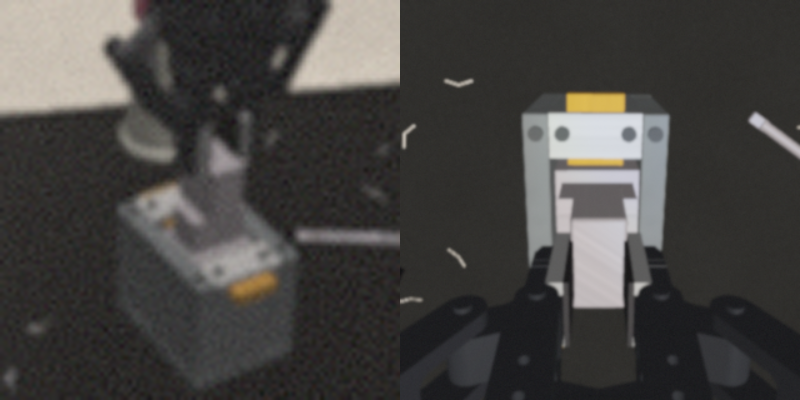

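The block has risen past the 4 mm catch and the wrist feels only its weight, so I'll draw it the rest of the way.

>>> {"fn": "move_arm", "kwargs": {"series": "0 0 0 0 0 -0.08 -1;0 0 0 0 0 -0.2 -1;0 0 0 0 0 -0.33 -1;0 0 0 0 0 -0.46 -1;0 0 0 0 0 -0.59 -1;0 0 0 0 0 -0.7 -1;0 0 0 0 0 -0.78 -1;0 0 0 0 0 -0.8 -1"}}

```text
time: 15.5
tool_pos: [0.5856, 0.149, 0.2003]
tcp_rot: [3.083, 0.602, 0.004]
wrist_force: [0.9, 0.1, -3.6]
width: 0.204
```

```bash
sed -i 's/\[150:250,290:390\]/[110:250,280:420]/' look.py; python3 look.py l2; python3 st.py
```

```text
15.5 [0.58557455 0.1490282  0.20029041] [3.08307364 0.60173034 0.00429871] [ 0.85695187  0.05389242 -3.60837603] [ 0.03006472 -0.04479467  0.02038728] 0.20413134416806344
[-0.0006  0.0009 -0.0001] [ 0.00028  0.00021 -0.09242] [ 0.2020516  -0.49433327  2.76665637] [ 0.01698835 -0.07612844 -0.02334105]
```

View pics/l2.png

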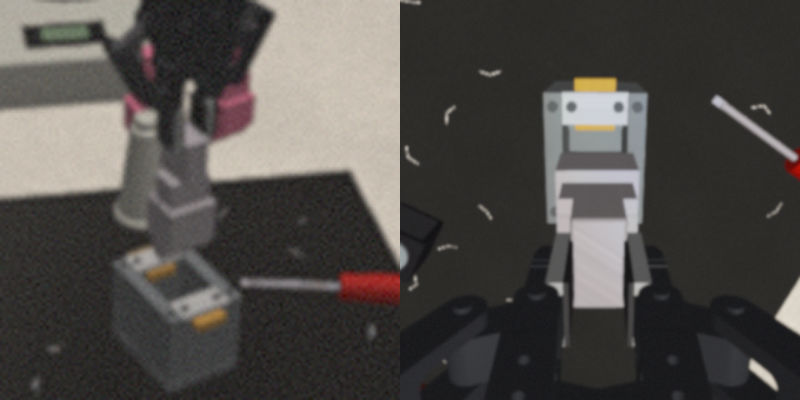

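>>> {"fn": "move_arm", "kwargs": {"series": "0 0 0 0 0 0 -1;0 0 0 0 0 0 -1;0 0 0 0 0 0 -1;0 0 0 0 0 0 -1;0 0 0 0 0 0 -1;0 0 0 0 0 0 -1;0 0 0 0 0 0 -1;0 0 0 0 0 0 -1"}}

```text
time: 16.4
tool_pos: [0.5847, 0.1489, 0.1985]
tcp_rot: [3.083, 0.602, 0.0]
wrist_force: [-0.0, 0.1, -2.7]
width: 0.205
```

```bash
python3 st.py; python3 - <<'E'
from h import *
from workcell import bot,viewer
s=bot.read_state(); print(s["tool_pos"],s["wrist_force"],s["width"],s["time"])
d=viewer.read_camera("side"); a=d["pixels"][150:240,300:390].copy()
a=cv2.resize(a,None,fx=6,fy=6,interpolation=cv2.INTER_CUBIC)[:,:,::-1].copy()
yaw=np.radians(22.1);ux=np.array([np.cos(yaw),np.sin(yaw),0]);uy=np.array([-ux[1],ux[0],0])
c=np.array([.5845,.149,0])
def mark(P,col):
    u=proj(d,P); cv2.circle(a,tuple(int(v) for v in ((u-[300,150]+.5)*6)),3,col,-1)
for z0 in [.0955+.009]: # underside
    for sx in(-1,1):
        for sy in (-1,1): 
            mark(c+ux*sx*.020+uy*sy*.009+[0,0,z0],(0,0,255)); mark(c+ux*sx*.020+uy*sy*.0175+[0,0,z0+.016],(0,255,0))
            mark(c+ux*sx*.033+uy*sy*.045+[0,0,.078],(255,255,0))
cv2.imwrite("pics/fin.png",a)
E
```

```text
[-0.0005  0.0003 -0.    ] [ 0.00014  0.0002  -0.09209] [ 0.01169876 -0.12915943  2.7260582 ] [ 0.04133363 -0.02272803 -0.02587764]
[0.58470969 0.14886054 0.19852898] [-0.03847164  0.12389973 -2.72605597] 0.20492608892877434 16.4
```

View pics/fin.png

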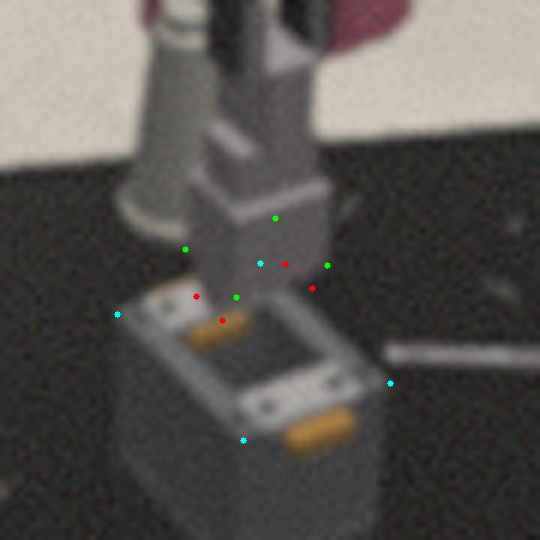

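```bash
python3 -c "
from workcell import bot
print(bot.finish_job())"
```

```text
the job is handed in; nothing more can be done
None
```

The job is handed in with the block out of the slot and still held in the gripper. It hangs upright over the slot at 16.4 s on the robot's clock.

**What I did:** I gripped the block by its head across the 20 mm. I rocked it about its pivot to +0.172 rad, then to −0.172 rad, brought it upright and drew it straight up 92 mm. I did not touch the cutter or the other things on the mat.

**Last checks:**
- **Gibs:** both gibs had slid back and stayed back in the wrist and side views.
- **Hold:** at the last reading the block was free, with the wrist feeling only about 2.7 N of weight. The grip was steady, the tilt was under 0.001 rad, and the block was within about 0.3 mm of its seated axis.
- **Daylight:** about 25 mm between the block and the stand. The side view agreed with this to about 1–2 pixels.

**Disagreements:**
- **Stand position:** the cameras differed by about 5 mm in y on where the stand is, and suggested it sits 3–5 mm higher than assumed. I used the combined estimate, and the near-equal rocking to each side bore it out.
- **Gripper width:** it read about 17.4 mm on the 20 mm head, which I did not resolve. The grip did not slip.

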